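Rock the heavy desk tub forward to tip its odds and ends into the pen tray

ROBOT

A 6-joint arm with a two-finger parallel gripper is mounted at the origin on the work surface; the furniture and walls round the work are solid. World frame = base frame: x ahead of the robot, y to its left, z up, the work surface at z = 0. Lengths are in m, angles in rad, forces in N, time in s.
With the tool pointing down it reaches from about 0.35 to 0.975 m from the base axis. Payload 4.9 kg.
Tool frame: the origin (TCP) lies on the front face of the gripper's body, between the roots of the fingers; the fingertips stand ctrl.tip_extent ahead of it and the grasp point (between the pads) lies 54 mm ahead of it (ctrl.tip_extent is the distance from the TCP to the fingertips, in m); z points along the fingers, y is the line along which they close (so a half turn about z gives the same grasp; the last joint's range is limited). The gripper opens to 85 mm and grips with 20 to 120 N. Pads are 22 mm wide; open, the fingers measure 114 mm over their backs; the gripper's body (76 mm by 85 mm) begins 54 mm behind the grasp point. The pads swing forward as they close: fully open they stand 13 mm farther back than shut.
Start: joints at [-1.258, 0.053, 1.613, -0, 1.476, -0.119], TCP at [0.262, -0.568, 0.304] pointing down, gripper open.
Joint ranges: [-3.01, 3.01], [-1.01, 2.22], [0.06, 2.58], [-1.02, 4.17], [0.09, 2.62], [-3.14, 3.14]. Speed limits (rad/s): [2.57, 2.57, 3.14, 3.14, 3.14, 3.14].

INTERFACE

Orientations are given as a rotation vector (axis times angle).
In Python, from station import ctrl gives the robot as it stands.
- The arm moves only by the tool apply_moves, never from a script. Its argument "rows" is one flat list of numbers, 6 for each row, row after row: the shift along the tool's x, y, z normalised to -1 to 1, where 1 is 0.6 m, then the turn, a rotation vector about the tool's x, y, z normalised to -1 to 1, where 1 is 90 degrees. A call has 1 to 20 rows; each row is the pose to reach, as a shift and turn from the pose commanded when the call began, along the tool's axes at that moment; what a row does not reach only later rows make up. A row lasts 1/10 s, in which the tool goes at most 50 mm and 8.59 degrees, less where a joint would pass 70% of its speed; a pose out of reach is approached as far as the arm can. A call with a number of a shift or a turn outside -1 to 1 is refused whole. A call with a gripper value outside its range is refused whole. "grip" is the opening, from 0 (shut) to 1 (fully open), set as the call begins (left out, the last holds). The fingers move at their own pace and stop on an object; "grip_force" is the grip in N (left out, the last holds). Time passes only in rows, so rows that repeat a pose let the fingers close. It gives the time, the measured TCP pose, the force, the opening and the grip force at its end, in the units of the state.
- ctrl.get_obs(): the state, without advancing time (a new reading comes with each control period).
- ctrl.get_image(name): name is "side" or "top"; returns (picture, depth): 420x560x3 uint8, blue, green, red; 420x560 float32, m along the optical axis (not along the pixel's ray), 0 where there is no reading.
- ctrl.camera_model(name): a dict with "mtx" (3x3 intrinsics, pixels), "k1" (the pictures are not rectified: a ray, as slopes to the right and down, at radius r is drawn at 1 + k1 r^2 times it, then the intrinsics apply), "R" (3x3) and "t" (3): a world point X has camera coordinates R X + t. Camera axes: x right, y down, z forward; pixel columns grow to the right and rows downward; lengths in m; the calibration is good to about 2 mm. A picture is of the moment at which its call begins. camera_model takes no time and is no camera call.
- ctrl.finish_job(): hands the job in; it is judged then, once.
The state is a dict: "t": time; "q": joint angles; "dq": joint speeds; "effort": joint torques, N m; "tool_pos": TCP position; "tool_rot": TCP orientation; "contact_force": force on the tool from outside, world axes, zero at the start; "wrist_torque": the same for the moment, N m; "opening": finger opening in m; "grip_force": force on a finger pad.
Only numpy, scipy, OpenCV 4.12 (cv2) and the standard library are available. Lean on these libraries where they do the work, as an engineer would, in place of code of your own. Each camera call takes 0.05 s, during which the arm holds its last target. There are 200 camera calls.

TASK

Empty the heavy steel tub into the pen tray: take it by the wooden grip at its back and, without lifting it off the wooden case it stands on, rock it forward on its front bottom edge until everything inside has slid out into the tray. Then rock it back and set it down gently, upright where it stood, and let go. Do not shift the glue stick or the two little clay pots.

Things in the scene. Friction and masses are not known exactly. Their poses are not given: they have to be found in the camera images.
- tub: heavy teal steel scoop tub, 0.75 to 1 kg, on a flat base 100 x 92 mm near the case's front edge; origin centre of its underside, x the way it pours, z up. Walls 4 mm, 97 mm high; the front slopes 50 degrees outward to a lip at x = +107, z = +56 mm. Slick inside: things start to slide out at about 52 degrees of forward rock, all are out by 62 to 70; at about 80 the lip strikes the tray
- tub_grip (a point): centre of the wooden grip, at x = -65, z = +120 mm in the tub's frame; axes parallel to the tub's. A flat slat 14 mm thick, 84 mm wide along the tub's y, 40 mm tall, leaning 35 degrees back: the 40 mm run up and back along (-0.57, 0, 0.82) of the tub's frame, the thickness along (0.82, 0, 0.57). 26 mm wide steel ears hold both ends
- tub_edge (a point): middle of the tub's front bottom edge (x = +50 mm, z = 0 in the tub's frame), the line along the tub's y on which it rocks; axes parallel to the tub's
- case: closed honey-coloured wooden case, fixed to the desk, 120 x 190 x 55 mm; origin at the centre of its underside, x towards the tray; its flat top, 55 mm above the desk, carries the tub
- pen_tray: empty dark grey pen tray lying loose on the desk (0.3 kg), 264 (x) x 162 (y) mm, rim 16 mm high, walls and floor 2 mm; origin at the centre of its underside. Its near short side lies 10 to 25 mm in front of the case
- glue_stick: red and white glue stick standing on the desk, diameter 29, 91 mm tall; origin at the centre of its underside; leave it
- pot_orange: small terracotta-coloured clay pot on the desk, diameter 50, 42 mm tall; origin at the centre of its underside; leave it
- pot_white: small white clay pot on the desk, diameter 50, 48 mm tall; origin at the centre of its underside; leave it
- eraser_mid (a point): in the tub at the start: the blue and white eraser, 22 x 56 x 12 mm; the point is its centre
- usb_stick_mid (a point): in the tub at the start: the black memory stick, 17 x 49 x 8 mm; the point is its centre
- sharpener_mid (a point): in the tub at the start: the metal pencil sharpener, 15 x 25 x 13 mm; the point is its centre
- binder_clip_0_mid (a point): in the tub at the start: the wider black binder clip, 32 mm wide; the point is the centre of its black body (24 x 32 x 12 mm)
- binder_clip_1_mid (a point): in the tub at the start: the narrower black binder clip, 25 mm wide; the point is the centre of its black body (24 x 25 x 12 mm)

How it is judged:
By the outcome, as a careful person would: the job done as asked, in the order asked, and still so for the second after the job is handed in, with the robot touching nothing.
It also fails if it takes over 48 s, if anything falls off the work surface, if the arm or the gripper's body presses on something with over 40 N, if the wrist force passes 120 N, or if a joint passes its speed limit or range.

## Working session

There is one attempt and no reset: what is moved stays moved. The work goes in short steps, Python scripts to look and compute and a tool call to move; the robot and the scene stay as the last step left them, time stands still between calls to the robot, and variables do not carry over. Pictures are saved under pics/ and viewed, at most 10 in all, crops included, and the job is handed in when it is done.

Besides the shell and the picture viewer there is one more tool, called after "Call:" as a command line: name --argument value ..., lists and objects as JSON in quotes. apply_moves: Moves the arm, as the interface text tells. Its arguments: {"type":"object","properties":{"rows":{"type":"array","items":{"type":"number"}},"grip":{"type":"number"},"grip_force":{"type":"number"}},"required":["rows"]}

```bash
mkdir -p pics; ls
python3 - <<'E'
from station import ctrl
import cv2,numpy as np
np.set_printoptions(precision=4,suppress=True)
for n in ("side","top"):
    im,d=ctrl.get_image(n); cv2.imwrite(f"pics/{n}0.png",im); np.save(f"{n}0.npy",d)
    print(n,ctrl.camera_model(n))
print(ctrl.get_obs(),ctrl.tip_extent)
E
```

```text
pics
side {'mtx': array([[416.7311,   0.    , 276.5808],
       [  0.    , 416.7311, 211.1145],
       [  0.    ,   0.    ,   1.    ]]), 'k1': -0.08184252766227267, 'R': array([[ 0.4198,  0.9076, -0.0115],
       [ 0.7733, -0.3642, -0.5191],
       [-0.4753,  0.209 , -0.8547]]), 't': array([-0.14  , -0.2683,  1.4586])}
top {'mtx': array([[512.0915,   0.    , 282.101 ],
       [  0.    , 512.0915, 212.668 ],
       [  0.    ,   0.    ,   1.    ]]), 'k1': -0.07029800031175522, 'R': array([[-0.0147, -0.9999,  0.0015],
       [-0.986 ,  0.0143, -0.1663],
       [ 0.1663, -0.004 , -0.9861]]), 't': array([-0.0151,  0.4254,  1.221 ])}
{'t': 0.1, 'q': array([-1.258 ,  0.0533,  1.6142,  0.    ,  1.476 , -0.119 ]), 'dq': array([-0.0006, -0.0014, -0.0029,  0.0013,  0.0008,  0.001 ]), 'effort': array([  0.0006, -39.4903, -37.1362,  -0.0001,   0.0039,  -0.    ]), 'tool_pos': array([ 0.2614, -0.5672,  0.3028]), 'tool_rot': array([-3.0668, -0.6726,  0.0003]), 'contact_force': array([-0.1574, -0.2419,  0.2944]), 'wrist_torque': array([ 0.0367, -0.0053,  0.024 ]), 'grip_force': 0.0, 'opening': 0.08521156212697108} 0.0726
```

View pics/side0.png

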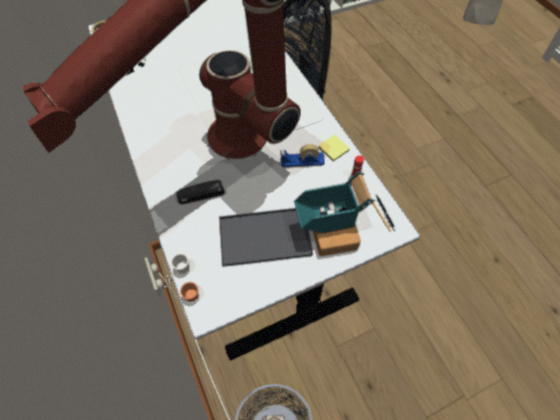

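View pics/top0.png

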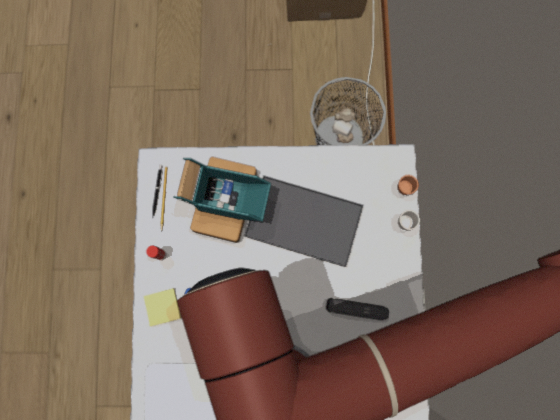

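The top view shows the tub at about (232,195), pouring right, with its wooden grip at (188,182). The case is below it, the tray is at (305,222), the glue stick at (155,252), and the pots at (407,186) and (407,222). Next I'll measure with masks and depth.

```bash
cat > h.py <<'E'
import numpy as np,cv2
from station import ctrl
np.set_printoptions(precision=4,suppress=True)
def cloud(n,d):
    c=ctrl.camera_model(n);K=c["mtx"];v,u=np.mgrid[0:d.shape[0],0:d.shape[1]].astype(float)
    p=cv2.undistortPoints(np.stack([u.ravel(),v.ravel()],1)[:,None],K,np.array([c["k1"],0,0,0,0.]))[:,0].reshape(*d.shape,2)
    X=np.dstack([p*d[...,None],d[...,None]])
    return (X-c["t"])@c["R"]
E
python3 - <<'E'
from h import *
for n in ("top","side"):
    im=cv2.imread(f"pics/{n}0.png");d=np.load(f"{n}0.npy");P=cloud(n,d);hsv=cv2.cvtColor(im,cv2.COLOR_BGR2HSV);H,S,V=cv2.split(hsv)
    box=(P[...,0]>.4)&(P[...,0]<.95)&(P[...,1]>-.5)&(P[...,1]<.45)&(P[...,2]<.3)&(d>0)
    wood=box&(H>7)&(H<22)&(S>110)
    for name,m in (("slat",wood&(P[...,2]>.11)),("case",wood&(P[...,2]>.045)&(P[...,2]<.065)),("teal",box&(H>80)&(H<100)&(S>90)&(P[...,2]>.06)),("dark",box&(V<100)&(S<60)&(P[...,2]<.025)&(P[...,1]<.1)&(P[...,0]>.48)),("red",box&((H<6)|(H>174))&(S>130))):
        m=m.astype(np.uint8)
        k,l,st,_=cv2.connectedComponentsWithStats(m)
        q=P[m>0]
        if len(q)<5: continue
        (c,s,a)=cv2.minAreaRect(q[:,:2].astype(np.float32)*1000)
        print(n,name,len(q),"mean",q.mean(0),"z",np.percentile(q[:,2],[2,50,98]),"rect mm",np.round(c,1),np.round(s,1),round(a,1))
        if name=="slat":
            w,vv=np.linalg.eigh(np.cov(q.T));print(np.sqrt(w),vv.T)
        if name in("red",): 
            for i in range(1,k):
                if st[i,4]>8:
                    print("   comp",st[i],P[l==i].mean(0),P[l==i].max(0))
    top=box&(P[...,2]>.1)
    print(n,"desk z",np.median(P[box&(np.abs(P[...,2])<.01)][:,2]))
im=cv2.imread("pics/top0.png")[140:280,130:330];a=cv2.resize(im,None,fx=3,fy=3,interpolation=cv2.INTER_CUBIC)
b=cv2.resize(cv2.imread("pics/side0.png")[140:270,210:400],(600,410),interpolation=cv2.INTER_CUBIC)
cv2.imwrite("pics/c1.png",a);cv2.imwrite("pics/c2.png",b)
E
```

```text
top slat 191 mean [0.475  0.1812 0.1817] z [0.1702 0.1819 0.1927] rect mm [477.3 181.9] [19.1 78.1] 76.3
[0.0016 0.0083 0.0224] [[-0.1793 -0.8066  0.5632]
 [ 0.1675  0.5391  0.8254]
 [-0.9694  0.2424  0.0385]]
top case 737 mean [0.4727 0.1193 0.056 ] z [0.0504 0.0561 0.0608] rect mm [450.7 -82.5] [538.5 163.5] 83.2
top teal 2078 mean [0.4604 0.0883 0.1045] z [0.063  0.1015 0.1578] rect mm [457.7 105.6] [186.2  91. ] 77.4
top dark 6676 mean [ 0.714  -0.4439 -0.1919] z [-0.6102 -0.157   0.0184] rect mm [ 715.  -229.5] [510.3 469.9] 90.0
top desk z 0.0014678168467255987
side slat 237 mean [0.4766 0.1827 0.1823] z [0.1697 0.1824 0.1945] rect mm [476.3 182.7] [20.3 73.5] 76.1
[0.0015 0.0094 0.021 ] [[ 0.1858  0.7829 -0.5937]
 [ 0.1248  0.5806  0.8046]
 [-0.9746  0.2236 -0.0102]]
side case 706 mean [0.5315 0.0973 0.0544] z [0.0466 0.0547 0.0594] rect mm [507.5 -95.5] [517.   68.2] 84.1
side teal 2126 mean [0.4574 0.0997 0.1108] z [0.0626 0.1104 0.1567] rect mm [461.5  99.5] [175.1  94.9] 76.9
side dark 3791 mean [ 0.6077 -0.3549 -0.2532] z [-0.7074 -0.1985  0.0173] rect mm [ 681.6 -193. ] [578.  403.5] 90.0
side red 43 mean [ 0.5157 -0.0158 -0.6019] z [-0.7123 -0.6995 -0.3277] rect mm [507.9 -24.3] [ 54.  573.9] 1.1
side desk z 0.0010780508071464602
```

View pics/c1.png

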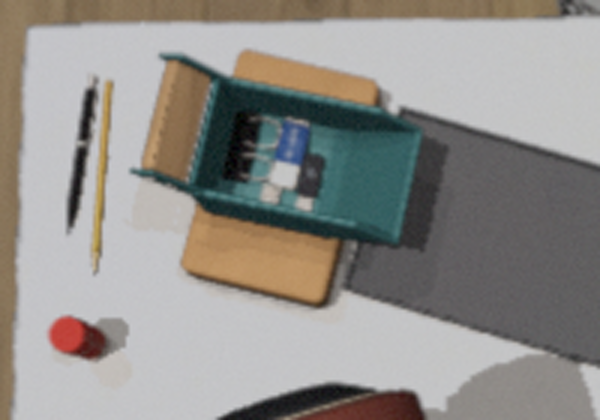

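View pics/c2.png

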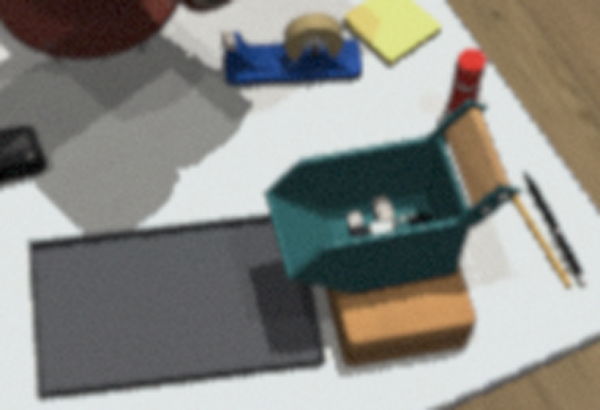

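The crops show the eraser, sharpener, memory stick and clips inside the tub. The slat runs at about 13° and sits parallel to the case edge. I'll refine the tub frame and plan the approach.

Run:
```python
from h import *
print([a for a in dir(ctrl) if a[0]!='_'])
yaw=np.deg2rad(-103.4);ex=np.array([np.cos(yaw),np.sin(yaw),0]);ey=np.array([-ex[1],ex[0],0]);O=np.array([.4624,.1243,.055]);T=np.stack([ex,ey,[0,0,1]])
for n in ("top","side"):
    im=cv2.imread(f"pics/{n}0.png");d=np.load(f"{n}0.npy");P=cloud(n,d);H,S,V=cv2.split(cv2.cvtColor(im,cv2.COLOR_BGR2HSV))
    Q=(P-O)@T.T*1000
    teal=(H>80)&(H<100)&(S>90)&(np.abs(Q)<200).all(2)&(Q[...,2]>5)
    wood=(H>7)&(H<22)&(S>110)&(np.abs(Q)<200).all(2)
    q=Q[teal&(Q[...,2]>50)&(Q[...,2]<102)];print(n,"teal x pct",np.percentile(q[:,0],[1,5,95,99,100]),"y",np.percentile(q[:,1],[0,1,5,95,99,100]))
    e=q[q[:,0]>np.percentile(q[:,0],97)];print(" lip pts",e.mean(0))
    w=q[(q[:,2]>92)];print(" rim y",np.percentile(w[:,1],[2,50,98]),"x",np.percentile(w[:,0],[1,99]))
    for sg in(1,-1):
        r=w[(w[:,1]*sg>38)&(w[:,0]>-40)];
        if len(r)>5:print("  side rim fit slope deg",np.rad2deg(np.arctan(np.polyfit(r[:,0],r[:,1],1)[0])),"y",r[:,1].mean(),len(r))
    s=Q[wood&(Q[...,2]>100)];c=s.mean(0)
    u=np.array([-.5736,0,.8192]);nn=np.array([.8192,0,.5736]);dd=s-np.array([-65,0,120])
    print(" slat: along",np.percentile(dd@u,[2,50,98]),"thick",np.percentile(dd@nn,[2,50,90,98]),"y",np.percentile(s[:,1],[1,50,99]))
    cs=Q[wood&(np.abs(Q[...,2])<6)];print(" case x",np.percentile(cs[:,0],[1,99]),"y",np.percentile(cs[:,1],[1,99]),"z",np.median(cs[:,2]))
    rd=((H<6)|(H>174))&(S>130)&(np.abs(Q)<250).all(2);print(" glue",P[rd].mean(0) if rd.any() else None)
    tr=(V<110)&(S<70)&(Q[...,2]<-35)&(Q[...,2]>-60)&(Q[...,0]>70)&(Q[...,0]<370)&(abs(Q[...,1])<110)
    t=Q[tr];print(" tray x",np.percentile(t[:,0],[.5,99.5]),"y",np.percentile(t[:,1],[1,99]),cv2.minAreaRect(t[:,:2].astype(np.float32)))
```

```text
['MotionError', 'camera_model', 'finish_job', 'get_image', 'get_obs', 'tip_extent']
top teal x pct [-44.6598 -43.7352 108.9377 111.396  112.6836] y [-45.6984 -45.2001 -44.6988  44.4359  45.2565  45.7333]
 lip pts [111.0574  -4.9438  60.7103]
 rim y [-45.3824 -39.0971  44.7003] x [-45.9032  86.444 ]
  side rim fit slope deg 0.7680200020810324 y 43.53560096887962 43
  side rim fit slope deg 0.6654735467729623 y -42.82356571283334 87
 slat: along [-11.9102   1.5205  14.6901] thick [ 6.1803  9.4289 11.4015 12.4966] y [-36.5059  -1.5404  38.5457]
 case x [-53.921   61.1811] y [-94.8684  89.604 ] z 1.0472122818973828
 glue [0.3284 0.2786 0.0804]
 tray x [ 74.9375 337.7268] y [-88.6882  78.0948] ((207.66839599609375, -5.267021179199219), (163.79373168945312, 263.3654479980469), 85.22466278076172)
side teal x pct [-44.809  -43.7966 105.0516 110.1847 111.9756] y [-42.7791 -41.7772 -40.6881  49.9791  50.9544  52.0105]
 lip pts [109.5882  11.4675  59.8741]
 rim y [-41.0085  45.8071  50.6276] x [-45.4091  83.8606]
  side rim fit slope deg 0.5654151619176332 y 48.149585795427086 105
  side rim fit slope deg 0.39293904014718667 y -39.49006686248599 51
 slat: along [-80.4873   2.9738  18.0574] thick [  5.2825   8.4117  10.4489 211.291 ] y [-188.3516   -0.7472   35.4946]
 case x [-49.7272  63.5317] y [47.2265 97.3951] z -0.2331997950260102
 glue [0.2394 0.0695 0.2318]
 tray x [ 76.2482 337.5421] y [-88.9212  82.1411] ((202.2287139892578, -7.5957489013671875), (175.573974609375, 269.7080078125), 86.07562255859375)
```

```bash
cat >> h.py <<'E'
import json
from scipy.spatial.transform import Rotation as Ro, Slerp
def load(): 
    s=json.load(open("cmd.json"));return np.array(s["p"]),Ro.from_quat(s["q"])
def save(p,R): json.dump(dict(p=list(p),q=list(R.as_quat())),open("cmd.json","w"))
def row(p,R):
    "numbers for world pose p,R from the commanded pose"
    p0,R0=load();return np.r_[R0.inv().apply(p-p0)/.6,(R0.inv()*R).as_rotvec()/(np.pi/2)].round(4)
def done(r):
    "book a final row as commanded"
    r=np.array(r,float);p0,R0=load();save(p0+R0.apply(r[:3]*.6),R0*Ro.from_rotvec(r[3:]*np.pi/2))
def tubpose(O,yaw,th=0,g=(-.065,0,.12),back=0,edge=np.array([.05,0,0])):
    "TCP pose gripping at g (tub frame), rocked th deg about the front edge"
    Z=Ro.from_euler("z",yaw,degrees=True);Y=Ro.from_euler("y",th,degrees=True)
    s,c=np.sin(np.deg2rad(35)),np.cos(np.deg2rad(35))
    M=np.array([[0,-c,s],[-1,0,0],[0,-s,-c]])
    t=np.array(g)-(.054+back)*M[:,2]
    return np.array(O)+Z.apply(edge+Y.apply(t-edge)),Z*Y*Ro.from_matrix(M)
O=np.array([.4628,.1216,.055]);YAW=-102.8
E
python3 - <<'E'
from h import *
o=ctrl.get_obs();v=o["tool_rot"].copy();v[2]=0;v*=np.pi/np.linalg.norm(v)
save([.262,-.568,.304],Ro.from_rotvec(v));p0,R0=load()
p,R=tubpose(O,YAW,back=.12);print(p)
d=(R0.inv()*R).as_rotvec();print(np.rad2deg(d))
Rm=R0*Ro.from_rotvec(d/2)
print(row(np.array([.41,-.15,.34]),Rm));
E
```

```text
[0.4993 0.2823 0.3175]
[  14.6655  -43.1546 -136.8688]
[ 0.5156 -0.5295 -0.06    0.0815 -0.2397 -0.7604]
```

Call:
apply_moves --rows '[0.516,-0.53,-0.06,0.08,-0.24,-0.76,0.516,-0.53,-0.06,0.08,-0.24,-0.76,0.516,-0.53,-0.06,0.08,-0.24,-0.76,0.516,-0.53,-0.06,0.08,-0.24,-0.76,0.516,-0.53,-0.06,0.08,-0.24,-0.76,0.516,-0.53,-0.06,0.08,-0.24,-0.76,0.516,-0.53,-0.06,0.08,-0.24,-0.76,0.516,-0.53,-0.06,0.08,-0.24,-0.76,0.516,-0.53,-0.06,0.08,-0.24,-0.76,0.516,-0.53,-0.06,0.08,-0.24,-0.76,0.516,-0.53,-0.06,0.08,-0.24,-0.76]' --grip 1

```text
t: 1.2
tool_pos: [0.4099, -0.1483, 0.3396]
tool_rot: [-2.077, -2.232, 0.574]
contact_force: [0.5, -0.1, -0.7]
opening: 0.0856
grip_force: 0.0
```

Run:
```python
from h import *
done([0.516,-0.53,-0.06,0.08,-0.24,-0.76])
o=ctrl.get_obs();p0,R0=load();print(o["t"],o["q"],o["tool_pos"],p0,np.rad2deg((R0.inv()*Ro.from_rotvec(o["tool_rot"])).as_rotvec()))
print(row(*tubpose(O,YAW,back=.12)))
```

```text
1.2 [-0.3643 -0.3248  1.919  -0.3323  1.7215 -0.458 ] [ 0.4099 -0.1483  0.3396] [ 0.4101 -0.1496  0.34  ] [-0.0116 -0.0499 -0.1419]
[ 0.6918  0.1771 -0.1784  0.0816 -0.2385 -0.7612]
```

Call:
apply_moves --rows '[0.692,0.177,-0.178,0.08,-0.24,-0.76,0.692,0.177,-0.178,0.08,-0.24,-0.76,0.692,0.177,-0.178,0.08,-0.24,-0.76,0.692,0.177,-0.178,0.08,-0.24,-0.76,0.692,0.177,-0.178,0.08,-0.24,-0.76,0.692,0.177,-0.178,0.08,-0.24,-0.76,0.692,0.177,-0.178,0.08,-0.24,-0.76,0.692,0.177,-0.178,0.08,-0.24,-0.76,0.692,0.177,-0.178,0.08,-0.24,-0.76,0.692,0.177,-0.178,0.08,-0.24,-0.76,0.692,0.177,-0.178,0.08,-0.24,-0.76,0.692,0.177,-0.178,0.08,-0.24,-0.76]'

```text
t: 2.4
tool_pos: [0.4993, 0.2809, 0.317]
tool_rot: [-0.334, -2.917, 0.921]
contact_force: [-0.2, -0.7, 0.2]
opening: 0.0856
grip_force: 0.0
```

Run:
```python
from h import *
done([0.692,0.177,-0.178,0.08,-0.24,-0.76])
o=ctrl.get_obs();p0,R0=load();print(o["t"],o["q"],o["tool_pos"],p0,np.rad2deg((R0.inv()*Ro.from_rotvec(o["tool_rot"])).as_rotvec()))
print(row(*tubpose(O,YAW,back=.0)))
im,d=ctrl.get_image("side");cv2.imwrite("pics/s1.png",cv2.resize(im[110:290,200:440],(720,540)))
```

```text
2.4 [ 0.5338  0.1451  1.5548 -0.4509  1.8593 -0.8464] [0.4993 0.2809 0.317 ] [0.4992 0.2824 0.3173] [0.0349 0.1058 0.1448]
[ 0.0004 -0.0004  0.1997  0.0002  0.0019 -0.0015]
```

View pics/s1.png

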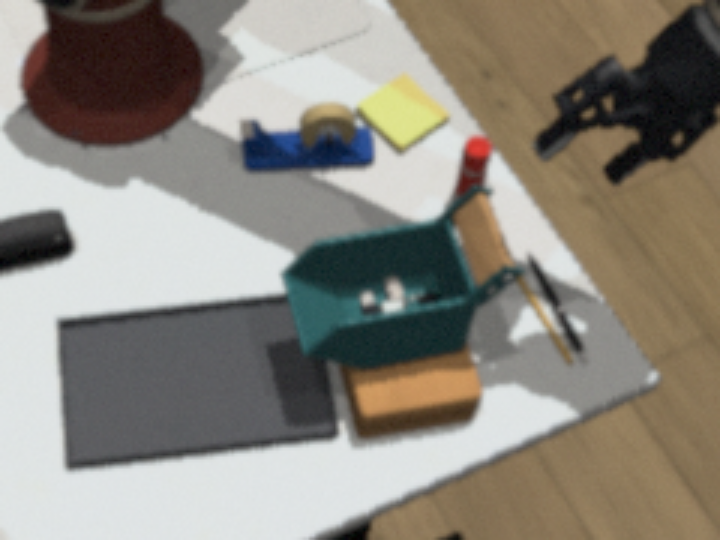

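The gripper is open and tilted up and to the right of the slat, facing it. The scene is undisturbed, so I'll move in along the tool axis.

Call:
apply_moves --rows '[0,0,0.03,0,0,0,0,0,0.07,0,0,0,0,0,0.11,0,0,0,0,0,0.15,0,0,0,0,0,0.18,0,0,0,0,0,0.2,0,0.002,-0.0015,0,0,0.2,0,0.002,-0.0015,0,0,0.2,0,0.002,-0.0015]'

```text
t: 3.25
tool_pos: [0.4843, 0.2156, 0.2196]
tool_rot: [-0.328, -2.917, 0.918]
contact_force: [-0.1, 0.2, 0.3]
opening: 0.0855
grip_force: 0.0
```

Run:
```python
from h import *
done([0,0,.2,0,.002,-.0015])
o=ctrl.get_obs();p0,R0=load();print(o["t"],o["q"],o["tool_pos"],p0,np.rad2deg((R0.inv()*Ro.from_rotvec(o["tool_rot"])).as_rotvec()),o["contact_force"])
im,d=ctrl.get_image("side");P=cloud("side",d);np.save("s2.npy",d)
im2,d2=ctrl.get_image("top")
a=cv2.resize(im[150:250,300:420],(480,400),interpolation=cv2.INTER_CUBIC);b=cv2.resize(im2[140:240,140:220],(320,400),interpolation=cv2.INTER_CUBIC)
cv2.imwrite("pics/s2.png",np.hstack([a,b]))
```

```text
3.25 [ 0.4532  0.1171  1.7548 -0.4656  1.6701 -0.8446] [0.4843 0.2156 0.2196] [0.4843 0.2152 0.219 ] [-0.0382 -0.0254  0.0544] [-0.0596  0.2258  0.2778]
```

View pics/s2.png

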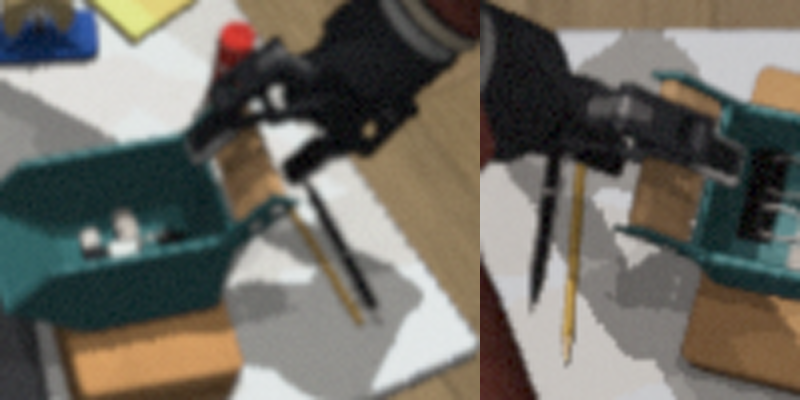

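Both views show the fingers straddling the slat near its middle. I'll close gently first.

Call:
apply_moves --rows '[0,0,0,0,0,0,0,0,0,0,0,0,0,0,0,0,0,0,0,0,0,0,0,0,0,0,0,0,0,0,0,0,0,0,0,0,0,0,0,0,0,0,0,0,0,0,0,0]' --grip 0 --grip_force 20

```text
t: 4.15
tool_pos: [0.4839, 0.2155, 0.2192]
tool_rot: [-0.328, -2.915, 0.919]
contact_force: [-1.1, -1.3, 2.6]
opening: 0.0138
grip_force: 25.6
```

```bash
cat >> h.py <<'E'
def stat():
    o=ctrl.get_obs();p0,R0=load();R=Ro.from_rotvec(o["tool_rot"])
    print("t",o["t"],"err mm (tool axes)",R0.inv().apply(o["tool_pos"]-p0)*1000,"deg",np.rad2deg((R0.inv()*R).as_rotvec()))
    print("F world",o["contact_force"],"F tool",R.inv().apply(o["contact_force"]),"M",o["wrist_torque"],"open",o["opening"],o["grip_force"]);return o
E
python3 -c "
from h import *
stat()"
```

```text
t 4.15 err mm (tool axes) [ 0.4709 -0.0296 -0.2835] deg [0.0264 0.0005 0.0211]
F world [-1.1194 -1.2953  2.5756] F tool [ 0.804  -2.7155 -1.2427] M [-0.0815  0.1354 -0.0077] open 0.013800275876601311 25.556039214134216
```

```bash
cat >> h.py <<'E'
def arc(ths,**k):
    for t in ths: print(", ".join("%g"%x for x in row(*tubpose(O,YAW,th=t,**k)).round(4))+",")
E
python3 -c "
from h import *
arc([1,3,5,7,9,11,12,12])"
```

```text
0.0004, -0.0067, -0.001, -0.0109, -0.0001, 0,
0.0004, -0.0195, -0.002, -0.0331, -0.0001, 0,
0.0004, -0.0322, -0.0026, -0.0553, -0.0001, 0,
0.0004, -0.045, -0.0027, -0.0775, -0.0001, 0,
0.0004, -0.0578, -0.0024, -0.0998, -0.0001, 0,
0.0004, -0.0705, -0.0017, -0.122, -0.0001, 0,
0.0004, -0.0769, -0.0012, -0.1331, -0.0001, 0,
0.0004, -0.0769, -0.0012, -0.1331, -0.0001, 0,
```

Call:
apply_moves --rows '[0,0,0,0,0,0,0,0,0,0,0,0,0,0,0,0,0,0]' --grip_force 100

```text
t: 4.45
tool_pos: [0.4839, 0.2156, 0.2193]
tool_rot: [-0.328, -2.916, 0.919]
contact_force: [-1.4, -0.9, 5.6]
opening: 0.0129
grip_force: 98.2
```

Call:
apply_moves --rows '[0,-0.0067,-0.001,-0.0109,0,0,0,-0.0195,-0.002,-0.0331,0,0,0,-0.0322,-0.0026,-0.0553,0,0,0,-0.045,-0.0027,-0.0775,0,0,0,-0.0578,-0.0024,-0.0998,0,0,0,-0.0705,-0.0017,-0.122,0,0,0,-0.0769,-0.0012,-0.1331,0,0,0,-0.0769,-0.0012,-0.1331,0,0]'

```text
t: 5.25
tool_pos: [0.4755, 0.1787, 0.2462]
tool_rot: [-0.34, -3.018, 0.61]
contact_force: [0.3, 3.6, 0.4]
opening: 0.0128
grip_force: 98.3
```

```bash
python3 -c "
from h import *
done([0,-0.0769,-0.0012,-0.1331,0,0]);stat()
arc([13,15,17,19,21,23,25,27,29,31,33,34,34])"
```

```text
t 5.25 err mm (tool axes) [ 0.4789 -0.2437 -0.139 ] deg [-0.1389 -0.009   0.0682]
F world [0.3361 3.6068 0.3793] F tool [ 0.4752  3.1616 -1.7448] M [ 0.7099 -0.0983  0.0223] open 0.01281498901916713 98.34756374359131
0.0004, -0.0064, -0.0006, -0.0111, -0.0001, -0,
0.0004, -0.0191, -0.0017, -0.0333, -0.0001, -0,
0.0004, -0.0319, -0.0023, -0.0555, -0.0001, -0,
0.0004, -0.0447, -0.0024, -0.0778, -0.0001, -0,
0.0004, -0.0575, -0.0021, -0.1, -0.0001, -0,
0.0004, -0.0702, -0.0013, -0.1222, -0.0001, -0,
0.0004, -0.0829, -0.0002, -0.1444, -0.0001, -0,
0.0004, -0.0956, 0.0015, -0.1667, -0.0001, -0,
0.0004, -0.1082, 0.0036, -0.1889, -0.0001, -0,
0.0004, -0.1208, 0.0061, -0.2111, -0.0001, -0,
0.0003, -0.1332, 0.009, -0.2333, -0.0001, -0,
0.0003, -0.1394, 0.0107, -0.2444, -0.0001, -0,
0.0003, -0.1394, 0.0107, -0.2444, -0.0001, -0,
```

Call:
apply_moves --rows '[0,-0.0064,-0.0006,-0.0111,0,0,0,-0.0191,-0.0017,-0.0333,0,0,0,-0.0319,-0.0023,-0.0555,0,0,0,-0.0447,-0.0024,-0.0778,0,0,0,-0.0575,-0.0021,-0.1,0,0,0,-0.0702,-0.0013,-0.1222,0,0,0,-0.0829,-0.0002,-0.1444,0,0,0,-0.0956,0.0015,-0.1667,0,0,0,-0.1082,0.0036,-0.1889,0,0,0,-0.1208,0.0061,-0.2111,0,0,0,-0.1332,0.009,-0.2333,0,0,0,-0.1394,0.0107,-0.2444,0,0,0,-0.1394,0.0107,-0.2444,0,0]'

```text
t: 6.55
tool_pos: [0.4579, 0.101, 0.273]
tool_rot: [-0.353, -3.12, 0.025]
contact_force: [0.7, 3.3, 3.0]
opening: 0.013
grip_force: 98.5
```

Run:
```python
from h import *
done([0,-0.1394,0.0107,-0.2444,0,0]);stat()
im,d=ctrl.get_image("side");P=cloud("side",d)
im2,d2=ctrl.get_image("top")
a=cv2.resize(im[150:270,270:390],(400,400),interpolation=cv2.INTER_CUBIC);b=cv2.resize(im2[140:260,160:280],(400,400),interpolation=cv2.INTER_CUBIC)
cv2.imwrite("pics/s3.png",np.hstack([a,b]))
arc([35,37,39,41,43,45,47,48,48])
```

```text
t 6.55 err mm (tool axes) [ 0.47   -0.3382 -0.2453] deg [-0.0954 -0.0245  0.0921]
F world [0.7402 3.3045 3.0433] F tool [ 0.0152  3.3377 -3.0965] M [ 0.6627 -0.0651 -0.0122] open 0.012962702619528572 98.51354241371155
0.0003, -0.0063, -0.0007, -0.0111, -0.0001, -0.0001,
0.0003, -0.0191, -0.0017, -0.0334, -0.0001, -0.0001,
0.0003, -0.0318, -0.0023, -0.0556, -0.0001, -0.0001,
0.0003, -0.0446, -0.0024, -0.0778, -0.0001, -0.0001,
0.0003, -0.0574, -0.0021, -0.1, -0.0001, -0.0001,
0.0003, -0.0702, -0.0014, -0.1223, -0.0001, -0.0001,
0.0003, -0.0829, -0.0002, -0.1445, -0.0001, -0.0001,
0.0003, -0.0892, 0.0006, -0.1556, -0.0001, -0.0001,
0.0003, -0.0892, 0.0006, -0.1556, -0.0001, -0.0001,
```

View pics/s3.png

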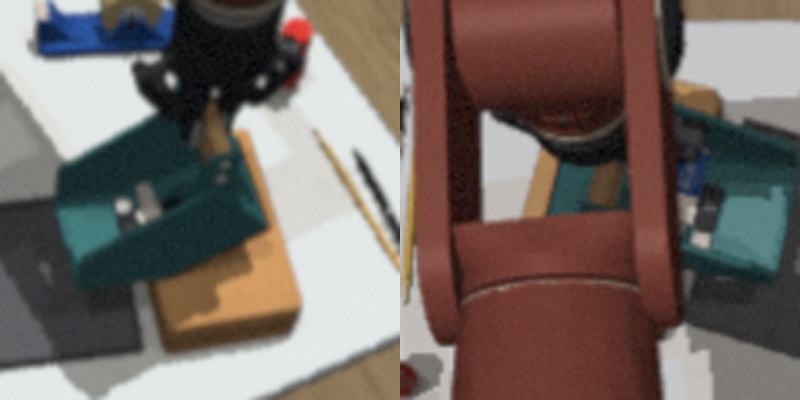

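The tub is rocked about 34° and pivoting on the case, with its contents still inside and the glue stick standing. I'll continue.

Call:
apply_moves --rows '[0,-0.0063,-0.0007,-0.0111,0,0,0,-0.0191,-0.0017,-0.0334,0,0,0,-0.0318,-0.0023,-0.0556,0,0,0,-0.0446,-0.0024,-0.0778,0,0,0,-0.0574,-0.0021,-0.1,0,0,0,-0.0702,-0.0014,-0.1223,0,0,0,-0.0829,-0.0002,-0.1445,0,0,0,-0.0892,0.0006,-0.1556,0,0,0,-0.0892,0.0006,-0.1556,0,0]'

```text
t: 7.55
tool_pos: [0.4461, 0.049, 0.2736]
tool_rot: [0.347, 3.077, 0.352]
contact_force: [0.3, 0.8, 5.0]
opening: 0.013
grip_force: 98.7
```

Run:
```python
from h import *
done([0,-0.0892,0.0006,-0.1556,0,0]);stat()
arc([49,50.5,52,53.5,55,56.5,58,59.5,61,62.5,64,65.5,67,68.5,70,71,71,71,71])
```

```text
t 7.55 err mm (tool axes) [ 0.4197 -0.1142 -0.2624] deg [-0.0501 -0.0124  0.0479]
F world [0.2536 0.8395 5.0386] F tool [-0.0597  1.9901 -4.7108] M [0.4782 0.0088 0.0459] open 0.013009665996307101 98.7308943271637
0.0003, -0.0064, -0.0007, -0.0111, -0.0001, -0.0001,
0.0003, -0.0159, -0.0015, -0.0278, -0.0001, -0.0001,
0.0003, -0.0255, -0.0021, -0.0444, -0.0001, -0.0001,
0.0003, -0.0351, -0.0024, -0.0611, -0.0001, -0.0001,
0.0003, -0.0447, -0.0025, -0.0778, -0.0001, -0.0001,
0.0003, -0.0543, -0.0023, -0.0944, -0.0001, -0.0001,
0.0003, -0.0638, -0.0019, -0.1111, -0.0001, -0.0001,
0.0003, -0.0734, -0.0012, -0.1278, -0.0001, -0.0001,
0.0003, -0.0829, -0.0002, -0.1444, -0.0001, -0.0001,
0.0003, -0.0924, 0.001, -0.1611, -0.0001, -0.0001,
0.0003, -0.1019, 0.0024, -0.1778, -0.0001, -0.0001,
0.0003, -0.1114, 0.0041, -0.1944, -0.0001, -0.0001,
0.0003, -0.1208, 0.006, -0.2111, -0.0001, -0.0001,
0.0003, -0.1301, 0.0082, -0.2278, -0.0001, -0.0001,
0.0003, -0.1394, 0.0106, -0.2444, -0.0001, -0.0001,
0.0003, -0.1455, 0.0124, -0.2555, -0.0001, -0.0001,
0.0003, -0.1455, 0.0124, -0.2555, -0.0001, -0.0001,
0.0003, -0.1455, 0.0124, -0.2555, -0.0001, -0.0001,
0.0003, -0.1455, 0.0124, -0.2555, -0.0001, -0.0001,
```

Call:
apply_moves --rows '[0,-0.0064,-0.0007,-0.0111,0,0,0,-0.0159,-0.0015,-0.0278,0,0,0,-0.0255,-0.0021,-0.0444,0,0,0,-0.0351,-0.0024,-0.0611,0,0,0,-0.0447,-0.0025,-0.0778,0,0,0,-0.0543,-0.0023,-0.0944,0,0,0,-0.0638,-0.0019,-0.1111,0,0,0,-0.0734,-0.0012,-0.1278,0,0,0,-0.0829,-0.0002,-0.1444,0,0,0,-0.0924,0.001,-0.1611,0,0,0,-0.1019,0.0024,-0.1778,0,0,0,-0.1114,0.0041,-0.1944,0,0,0,-0.1208,0.006,-0.2111,0,0,0,-0.1301,0.0082,-0.2278,0,0,0,-0.1394,0.0106,-0.2444,0,0,0,-0.1455,0.0124,-0.2555,0,0,0,-0.1455,0.0124,-0.2555,0,0,0,-0.1455,0.0124,-0.2555,0,0,0,-0.1455,0.0124,-0.2555,0,0]'

```text
t: 9.45
tool_pos: [0.4276, -0.0327, 0.2475]
tool_rot: [0.324, 2.906, 0.943]
contact_force: [-4.0, -4.0, 10.2]
opening: 0.0127
grip_force: 99.5
```

Call:
apply_moves --rows '[0,0,0,0,0,0,0,0,0,0,0,0,0,0,0,0,0,0,0,0,0,0,0,0,0,0,0,0,0,0]'

```text
t: 9.95
tool_pos: [0.4276, -0.0327, 0.2475]
tool_rot: [0.324, 2.906, 0.943]
contact_force: [-3.1, -3.4, 8.3]
opening: 0.0131
grip_force: 99.5
```

Run:
```python
from h import *
done([0,-0.1455,0.0124,-0.2555,0,0]);stat()
im,d=ctrl.get_image("side");P=cloud("side",d)
im2,d2=ctrl.get_image("top")
a=cv2.resize(im[150:270,230:350],(400,400),interpolation=cv2.INTER_CUBIC);b=cv2.resize(im2[140:260,200:320],(400,400),interpolation=cv2.INTER_CUBIC)
cv2.imwrite("pics/s4.png",np.hstack([a,b]))
```

```text
t 9.95 err mm (tool axes) [ 0.3159  0.2298 -1.1311] deg [ 0.0244 -0.026  -0.0918]
F world [-3.1209 -3.3579  8.2745] F tool [ 2.2937  1.6539 -9.027 ] M [0.1068 0.2109 0.2912] open 0.013059687847049327 99.52193856239319
```

View pics/s4.png

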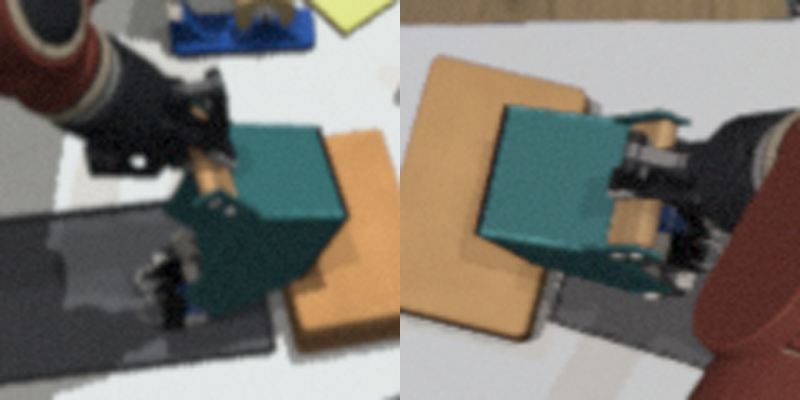

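The tub is at 71° with the contents piled at the lip and in the tray, around (170,285) in the left view. I'll rock a few degrees further with a small wobble to clear the pile.

Run:
```python
from h import *
arc([72.5,74,72,70,68,70,72,74])
```

```text
0.0003, -0.0095, -0.001, -0.0167, -0.0001, -0.0001,
0.0003, -0.0191, -0.0018, -0.0334, -0.0001, -0.0001,
0.0003, -0.0064, -0.0007, -0.0112, -0.0001, -0.0001,
0.0003, 0.0063, 0.0007, 0.0111, -0.0001, -0.0001,
0.0003, 0.019, 0.0027, 0.0333, -0.0001, -0.0001,
0.0003, 0.0063, 0.0007, 0.0111, -0.0001, -0.0001,
0.0003, -0.0064, -0.0007, -0.0112, -0.0001, -0.0001,
0.0003, -0.0191, -0.0018, -0.0334, -0.0001, -0.0001,
```

Call:
apply_moves --rows '[0,0.0063,0.0007,0.0111,0,0,0,0.019,0.0027,0.0333,0,0,0,0.019,0.0027,0.0333,0,0,0,0.0063,0.0007,0.0111,0,0,0,-0.0064,-0.0007,-0.0112,0,0,0,-0.0127,-0.0013,-0.0223,0,0,0,-0.0127,-0.0013,-0.0223,0,0,0,-0.0127,-0.0013,-0.0223,0,0,0,-0.0127,-0.0013,-0.0223,0,0]'

```text
t: 10.95
tool_pos: [0.4262, -0.0394, 0.2439]
tool_rot: [0.322, 2.885, 0.993]
contact_force: [-3.7, -5.0, 11.9]
opening: 0.0124
grip_force: 100.6
```

Run:
```python
from h import *
done([0,-.0127,-.0013,-.0223,0,0]);stat()
im,d=ctrl.get_image("side");P=cloud("side",d);np.save("s5.npy",d)
cv2.imwrite("pics/s5.png",cv2.resize(im[200:265,240:330],(720,520),interpolation=cv2.INTER_CUBIC))
```

```text
t 10.95 err mm (tool axes) [ 0.1841  0.228  -1.4132] deg [-0.0042 -0.0432 -0.1015]
F world [-3.6978 -4.9653 11.9175] F tool [  2.4926   2.8817 -12.8778] M [0.0778 0.1254 0.3458] open 0.01243431303783158 100.57076811790466
```

View pics/s5.png

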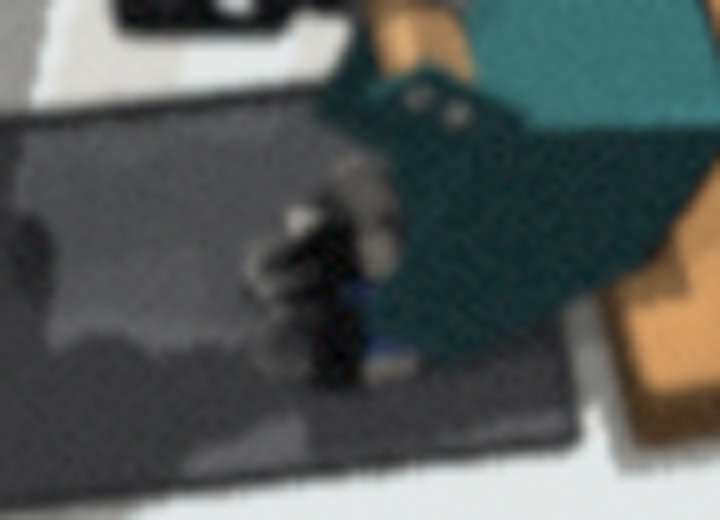

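The clips, memory stick, sharpener and eraser lie against the outside of the lip, around (350,290). The panel still slopes downhill while I back off, so I'll rock back slowly to 60°. That lifts the lip clear and lets the rest slide off.

Run:
```python
from h import *
arc([72.5,71.5,70.5,69.5,68.5,67.5,66.5,65.5,64.5,63.5,62.5,61.5,60.5,60,60])
```

```text
0.0003, 0.0032, 0.0004, 0.0056, -0.0001, -0.0001,
0.0003, 0.0095, 0.0012, 0.0167, -0.0001, -0.0001,
0.0003, 0.0158, 0.0022, 0.0278, -0.0001, -0.0001,
0.0003, 0.0221, 0.0033, 0.0389, -0.0001, -0.0001,
0.0003, 0.0284, 0.0044, 0.05, -0.0001, -0.0001,
0.0003, 0.0346, 0.0057, 0.0611, -0.0001, -0.0001,
0.0003, 0.0409, 0.0071, 0.0723, -0.0001, -0.0001,
0.0003, 0.0471, 0.0086, 0.0834, -0.0001, -0.0001,
0.0003, 0.0533, 0.0102, 0.0945, -0.0001, -0.0001,
0.0003, 0.0594, 0.012, 0.1056, -0.0001, -0.0001,
0.0003, 0.0656, 0.0138, 0.1167, -0.0001, -0.0001,
0.0003, 0.0717, 0.0157, 0.1278, -0.0001, -0.0001,
0.0003, 0.0777, 0.0178, 0.1389, -0.0001, -0.0001,
0.0003, 0.0807, 0.0188, 0.1445, -0.0001, -0.0001,
0.0003, 0.0807, 0.0188, 0.1445, -0.0001, -0.0001,
```

Call:
apply_moves --rows '[0,0.0032,0.0004,0.0056,0,0,0,0.0095,0.0012,0.0167,0,0,0,0.0158,0.0022,0.0278,0,0,0,0.0221,0.0033,0.0389,0,0,0,0.0284,0.0044,0.05,0,0,0,0.0346,0.0057,0.0611,0,0,0,0.0409,0.0071,0.0723,0,0,0,0.0471,0.0086,0.0834,0,0,0,0.0533,0.0102,0.0945,0,0,0,0.0594,0.012,0.1056,0,0,0,0.0656,0.0138,0.1167,0,0,0,0.0717,0.0157,0.1278,0,0,0,0.0777,0.0178,0.1389,0,0,0,0.0807,0.0188,0.1445,0,0,0,0.0807,0.0188,0.1445,0,0,0,0.0807,0.0188,0.1445,0,0]'

```text
t: 12.6
tool_pos: [0.4365, 0.005, 0.264]
tool_rot: [0.336, 3.001, 0.664]
contact_force: [0.9, -2.0, 5.6]
opening: 0.0127
grip_force: 99.8
```

Run:
```python
from h import *
done([0,.0807,.0188,.1445,0,0]);stat()
im,d=ctrl.get_image("side");P=cloud("side",d)
im2,_=ctrl.get_image("top")
cv2.imwrite("pics/s6.png",np.hstack([cv2.resize(im[195:265,230:330],(571,400),interpolation=cv2.INTER_CUBIC),cv2.resize(im2[160:260,220:277],(228,400),interpolation=cv2.INTER_CUBIC)]))
print(row(*tubpose(O,YAW,th=0)))
arc([58,55,52,49,46,43,40,37,34,31,28,25,22,20,20])
```

```text
t 12.6 err mm (tool axes) [ 0.0496 -0.0347 -0.4948] deg [ 0.0208 -0.0907 -0.0573]
F world [ 0.8917 -1.9579  5.582 ] F tool [-1.3125  0.8044 -5.7808] M [-0.088  -0.0727  0.0288] open 0.012688734479366168 99.79316353797913
[ 0.0004  0.2939  0.2185  0.6666 -0.0001 -0.0001]
0.0003, 0.0127, 0.0017, 0.0222, -0.0001, -0.0001,
0.0003, 0.0316, 0.0051, 0.0555, -0.0001, -0.0001,
0.0003, 0.0502, 0.0095, 0.0889, -0.0001, -0.0001,
0.0003, 0.0687, 0.0148, 0.1222, -0.0001, -0.0001,
0.0003, 0.0868, 0.0211, 0.1555, -0.0001, -0.0001,
0.0003, 0.1045, 0.0283, 0.1889, -0.0001, -0.0001,
0.0003, 0.1219, 0.0364, 0.2222, -0.0001, -0.0001,
0.0003, 0.1388, 0.0455, 0.2555, -0.0001, -0.0001,
0.0003, 0.1552, 0.0554, 0.2889, -0.0001, -0.0001,
0.0004, 0.1711, 0.0661, 0.3222, -0.0001, -0.0001,
0.0004, 0.1864, 0.0777, 0.3555, -0.0001, -0.0001,
0.0004, 0.201, 0.0901, 0.3889, -0.0001, -0.0001,
0.0004, 0.215, 0.1032, 0.4222, -0.0001, -0.0001,
0.0004, 0.224, 0.1123, 0.4444, -0.0001, -0.0001,
0.0004, 0.224, 0.1123, 0.4444, -0.0001, -0.0001,
```

View pics/s6.png

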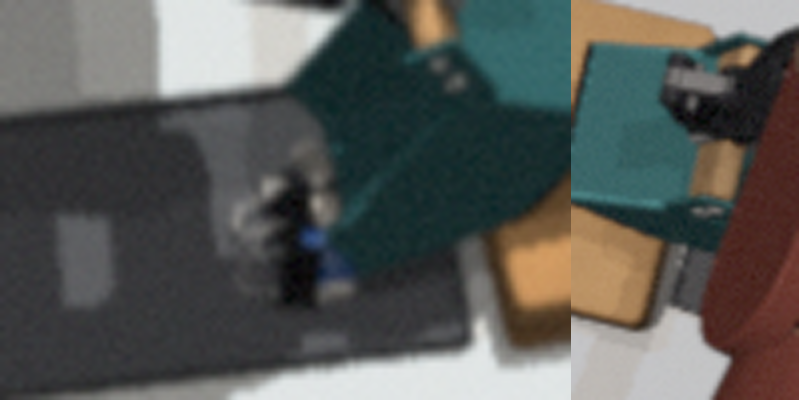

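At 60° the lip has drawn back from the pile, which has stayed in the tray. The clips and stick are near (290,240) and the eraser near (335,265). I'll rock back to 20°, then check numerically that the tub is empty.

Call:
apply_moves --rows '[0,0.0127,0.0017,0.0222,0,0,0,0.0316,0.0051,0.0555,0,0,0,0.0502,0.0095,0.0889,0,0,0,0.0687,0.0148,0.1222,0,0,0,0.0868,0.0211,0.1555,0,0,0,0.1045,0.0283,0.1889,0,0,0,0.1219,0.0364,0.2222,0,0,0,0.1388,0.0455,0.2555,0,0,0,0.1552,0.0554,0.2889,0,0,0,0.1711,0.0661,0.3222,0,0,0,0.1864,0.0777,0.3555,0,0,0,0.201,0.0901,0.3889,0,0,0,0.215,0.1032,0.4222,0,0,0,0.224,0.1123,0.4444,0,0,0,0.224,0.1123,0.4444,0,0]'

```text
t: 14.2
tool_pos: [0.4698, 0.1525, 0.2587]
tool_rot: [-0.34, -3.067, 0.408]
contact_force: [2.8, -0.2, 3.0]
opening: 0.0127
grip_force: 99.5
```

Run:
```python
from h import *
done([0,.224,.1123,.4444,0,0]);o=stat()
p,R=tubpose(O,YAW,th=20);print("meas err vs plan mm",R.inv().apply(o["tool_pos"]-p)*1000)
Z=Ro.from_euler("z",YAW,degrees=True);Y=Ro.from_euler("y",20,degrees=True);E=np.array([.05,0,0])
for n in("side","top"):
    im,d=ctrl.get_image(n);P=cloud(n,d);H,S,V=cv2.split(cv2.cvtColor(im,cv2.COLOR_BGR2HSV))
    W=Z.inv().apply((P-O).reshape(-1,3)); L=((Y.inv().apply(W-E)+E)*1000).reshape(P.shape);W=W.reshape(P.shape)*1000
    ins=(abs(L[...,1])<38)&(L[...,0]>-40)&(L[...,0]<85)&(L[...,2]>0)&(L[...,2]<70)
    hh=L[...,2]-np.maximum(4,(L[...,0]-48)*56/57+5)
    odd=ins&~((H>78)&(H<102)&(S>80))
    print(n,"inside",ins.sum(),"odd",odd.sum(),"height pct",np.percentile(hh[ins],[5,50,95,100]) if ins.any() else None)
    tr=(W[...,0]>70)&(W[...,0]<345)&(abs(W[...,1]+5)<76)&(W[...,2]>-48)&(W[...,2]<0)&~((H>78)&(H<102)&(S>80))
    q=W[tr];print(" items",len(q),np.percentile(q,[1,50,99],axis=0) if len(q) else None)
arc([18,16,14,12,10,8,6,4.5,3,2,1.2,.6,.3,0,0,0])
```

```text
t 14.2 err mm (tool axes) [0.2156 0.8303 0.3239] deg [ 0.1453 -0.0361 -0.1336]
F world [ 2.7771 -0.2186  3.0338] F tool [-2.7569 -0.4107 -3.0323] M [-0.262  -0.3126  0.1458] open 0.012695824121830353 99.4909679889679
meas err vs plan mm [0.0035 0.8408 0.3046]
side inside 493 odd 0 height pct [-0.4298  3.7408  8.958  63.3068]
 items 513 [[ 77.0912 -79.8123 -47.8696]
 [158.0688  13.1061 -40.4711]
 [340.0465  69.8453 -30.0272]]
top inside 1308 odd 19 height pct [-0.0941  4.7405  9.3342 13.6395]
 items 974 [[ 74.2804 -79.6944 -47.9282]
 [165.0391   3.6677 -41.3134]
 [337.7718  69.682  -29.1262]]
0.0004, 0.0127, 0.0017, 0.0222, -0.0001, -0,
0.0004, 0.0253, 0.0039, 0.0445, -0.0001, -0,
0.0004, 0.0378, 0.0064, 0.0667, -0.0001, -0,
0.0004, 0.0502, 0.0095, 0.0889, -0.0001, -0,
0.0004, 0.0625, 0.0129, 0.1111, -0.0001, -0,
0.0004, 0.0747, 0.0168, 0.1334, -0.0001, -0,
0.0004, 0.0867, 0.0211, 0.1556, -0.0001, -0,
0.0004, 0.0957, 0.0246, 0.1722, -0.0001, -0,
0.0004, 0.1045, 0.0283, 0.1889, -0.0001, -0,
0.0004, 0.1103, 0.0309, 0.2, -0.0001, -0,
0.0004, 0.115, 0.0331, 0.2089, -0.0001, -0,
0.0004, 0.1184, 0.0347, 0.2156, -0.0001, -0,
0.0004, 0.1201, 0.0356, 0.2189, -0.0001, -0,
0.0004, 0.1218, 0.0364, 0.2222, -0.0001, -0,
0.0004, 0.1218, 0.0364, 0.2222, -0.0001, -0,
0.0004, 0.1218, 0.0364, 0.2222, -0.0001, -0,
```

The tub reads empty, with no item-sized blob in it. I'll lower it back slowly.

Call:
apply_moves --rows '[0,0.0127,0.0017,0.0222,0,0,0,0.0253,0.0039,0.0445,0,0,0,0.0378,0.0064,0.0667,0,0,0,0.0502,0.0095,0.0889,0,0,0,0.0625,0.0129,0.1111,0,0,0,0.0747,0.0168,0.1334,0,0,0,0.0867,0.0211,0.1556,0,0,0,0.0957,0.0246,0.1722,0,0,0,0.1045,0.0283,0.1889,0,0,0,0.1045,0.0283,0.1889,0,0,0,0.1045,0.0283,0.1889,0,0]'

```text
t: 15.4
tool_pos: [0.4817, 0.2069, 0.2261]
tool_rot: [-0.33, -2.943, 0.845]
contact_force: [2.9, -2.4, -1.8]
opening: 0.013
grip_force: 98.6
```

```bash
cat > m.py <<'E'
from h import *
def tubm(th):
    "residuals of teal cloud in the planned tub frame rocked th"
    Z=Ro.from_euler("z",YAW,degrees=True);Y=Ro.from_euler("y",th,degrees=True);E=np.array([.05,0,0])
    for n in("side","top"):
        im,d=ctrl.get_image(n);P=cloud(n,d);H,S,V=cv2.split(cv2.cvtColor(im,cv2.COLOR_BGR2HSV))
        L=((Y.inv().apply(Z.inv().apply((P-O).reshape(-1,3))-E)+E)*1000).reshape(P.shape)
        m=(H>80)&(H<100)&(S>90)&(abs(L)<200).all(2)&(L[...,2]>-20)
        fl=L[m&(abs(L[...,0])<35)&(abs(L[...,1])<35)&(L[...,2]<25)]
        q=L[m&(L[...,2]>45)&(L[...,2]<105)];e=q[q[:,0]>np.percentile(q[:,0],97)]
        if len(fl)>20: print(n,"floor z (4)",np.median(fl[:,2]),"slope deg",np.rad2deg(np.polyfit(fl[:,0],fl[:,2],1)[0]),len(fl))
        print(n,"lip",e.mean(0),"y",np.percentile(q[:,1],[1,99]),"x1",np.percentile(q[:,0],1))
E
python3 - <<'E'
from m import *
done([0,.1045,.0283,.1889,0,0]);stat();tubm(3)
arc([2.4,1.8,1.2,.8,.4,0,0,0])
E
```

```text
t 15.4 err mm (tool axes) [0.6422 0.4803 0.3905] deg [ 0.0488  0.0275 -0.0318]
F world [ 2.947  -2.3658 -1.8372] F tool [-3.3994 -0.4291  2.4326] M [-0.2189 -0.6723  0.6236] open 0.012984058803228667 98.61412525177002
side floor z (4) 7.844033511010789 slope deg 0.9340462402629561 194
side lip [106.5004   9.7917  60.0125] y [-42.5736  49.9223] x1 -47.118738684645116
top floor z (4) 8.629640315767118 slope deg 1.764458733671854 233
top lip [107.7918  -8.0768  61.1658] y [-46.1294  43.8373] x1 -47.6380705727783
0.0004, 0.0038, 0.0005, 0.0067, -0.0001, 0,
0.0004, 0.0076, 0.001, 0.0133, -0.0001, 0,
0.0004, 0.0114, 0.0015, 0.02, -0.0001, 0,
0.0004, 0.0139, 0.0019, 0.0245, -0.0001, 0,
0.0004, 0.0164, 0.0023, 0.0289, -0.0001, 0,
0.0004, 0.019, 0.0027, 0.0333, -0.0001, 0,
0.0004, 0.019, 0.0027, 0.0333, -0.0001, 0,
0.0004, 0.019, 0.0027, 0.0333, -0.0001, 0,
```

Call:
apply_moves --rows '[0,0.0038,0.0005,0.0067,0,0,0,0.0076,0.001,0.0133,0,0,0,0.0114,0.0015,0.02,0,0,0,0.0114,0.0015,0.02,0,0,0,0.0114,0.0015,0.02,0,0]'

```text
t: 16.0
tool_pos: [0.4828, 0.2121, 0.2218]
tool_rot: [-0.328, -2.926, 0.89]
contact_force: [2.2, -3.0, -3.1]
opening: 0.0129
grip_force: 98.4
```

Run:
```python
from m import *
done([0,.0114,.0015,.02,0,0]);stat();tubm(0)
arc([.8,.4,0])
```

```text
t 16.0 err mm (tool axes) [0.7387 0.4483 0.2744] deg [ 0.0321  0.0409 -0.0236]
F world [ 2.1987 -3.0485 -3.0961] F tool [-2.8229 -0.3423  3.9532] M [ 0.0113 -0.5276  0.4736] open 0.01286966509341705 98.38419914245605
side floor z (4) 8.803060674710302 slope deg -0.3127790990845989 194
side lip [107.8558  10.4779  59.0697] y [-42.7807  49.7117] x1 -45.951430163337065
top floor z (4) 10.741521006842746 slope deg -0.7359241812690567 189
top lip [109.1293  -6.4215  60.4419] y [-46.3307  43.4238] x1 -45.61054251736534
0.0004, 0.0025, 0.0003, 0.0045, -0.0001, 0,
0.0004, 0.0051, 0.0006, 0.0089, -0.0001, 0,
0.0004, 0.0076, 0.001, 0.0133, -0.0001, 0,
```

Call:
apply_moves --rows '[0,0.0025,0.0003,0.0045,0,0,0,0.0025,0.0003,0.0045,0,0,0,0.0051,0.0006,0.0089,0,0,0,0.0051,0.0006,0.0089,0,0,0,0.0076,0.001,0.0133,0,0,0,0.0076,0.001,0.0133,0,0,0,0.0076,0.001,0.0133,0,0]'

```text
t: 16.8
tool_pos: [0.4837, 0.2155, 0.2193]
tool_rot: [-0.328, -2.915, 0.92]
contact_force: [-0.8, -1.9, -1.5]
opening: 0.0131
grip_force: 98.7
```

Run:
```python
from m import *
done([0,.0076,.001,.0133,0,0]);stat();tubm(0)
```

```text
t 16.8 err mm (tool axes) [ 0.6614  0.1233 -0.1799] deg [0.029  0.04   0.0099]
F world [-0.8043 -1.9473 -1.4828] F tool [ 0.3506 -0.85    2.4067] M [ 0.1476  0.033  -0.0282] open 0.013069342074783443 98.66915345191956
side floor z (4) 8.378602920807221 slope deg 0.09269052007477835 190
side lip [106.3497  10.9764  60.1156] y [-43.0043  49.2369] x1 -47.69792267596204
top floor z (4) 9.196477854985472 slope deg 0.7150908281421025 151
top lip [107.3586  -1.5253  61.3397] y [-46.5851  43.3282] x1 -47.76909149527028
```

Call:
apply_moves --rows '[0,0.0005,0.0007,0,0,0,0,0.0005,0.0007,0,0,0,0,0.0005,0.0007,0,0,0]'

```text
t: 17.2
tool_pos: [0.4837, 0.2156, 0.2193]
tool_rot: [-0.328, -2.915, 0.92]
contact_force: [-3.9, -1.1, 3.4]
opening: 0.0129
grip_force: 99.1
```

Run:
```python
from h import *
done([0,.0005,.0007,0,0,0]);stat()
```

```text
t 17.2 err mm (tool axes) [ 0.6145 -0.1073 -0.6579] deg [0.0234 0.0176 0.0245]
F world [-3.929  -1.0517  3.3753] F tool [ 3.5978 -3.4912 -1.6744] M [-0.3129  0.4868 -0.2803] open 0.012937977978677571 99.06840562820435
```

The tub is seated, since pushing down only raised the force. I'll relax the grip, then open.

Call:
apply_moves --rows '[0,0,0,0,0,0,0,0,0,0,0,0,0,0,0,0,0,0]' --grip_force 20

```text
t: 17.5
tool_pos: [0.4838, 0.2156, 0.2193]
tool_rot: [-0.328, -2.915, 0.92]
contact_force: [-3.9, -1.2, 5.5]
opening: 0.0129
grip_force: 99.3
```

Call:
apply_moves --rows '[0,0,0,0,0,0,0,0,0,0,0,0,0,0,0,0,0,0,0,0,0,0,0,0,0,0,0,0,0,0,0,0,0,0,0,0,0,0,0,0,0,0,0,0,0,0,0,0]' --grip 1

```text
t: 18.3
tool_pos: [0.4838, 0.2155, 0.2186]
tool_rot: [-0.327, -2.916, 0.919]
contact_force: [0.7, 0.0, -0.0]
opening: 0.0857
grip_force: 0.0
```

Call:
apply_moves --rows '[0,0,-0.02,0,0,0,0,0,-0.05,0,0,0,0,0,-0.09,0,0,0,0,0,-0.14,0,0,0,0,0,-0.19,0,0,0,0,0,-0.23,0,0,0,0,0,-0.25,0,0,0,0,0,-0.25,0,0,0,0,0,-0.25,0,0,0]'

```text
t: 19.2
tool_pos: [0.5027, 0.2994, 0.3411]
tool_rot: [-0.326, -2.915, 0.919]
contact_force: [-0.1, 0.5, -0.1]
opening: 0.0854
grip_force: 0.0
```

Run:
```python
from m import *
done([0,0,-.25,0,0,0]);stat();tubm(0)
Z=Ro.from_euler("z",YAW,degrees=True)
for n in("top","side"):
    im,d=ctrl.get_image(n);P=cloud(n,d);H,S,V=cv2.split(cv2.cvtColor(im,cv2.COLOR_BGR2HSV));cv2.imwrite(f"pics/{n}9.png",im)
    L=Z.inv().apply((P-O).reshape(-1,3)).reshape(P.shape)*1000
    teal=(H>78)&(H<102)&(S>80)
    ins=(abs(L[...,1])<38)&(L[...,0]>-40)&(L[...,0]<95)&(L[...,2]>0)&(L[...,2]<90)
    m=(ins&~teal).astype(np.uint8);k,l,s,c=cv2.connectedComponentsWithStats(m);print(n,"odd inside",[(list(x),L[l==i+1].mean(0)) for i,x in enumerate(s[1:]) if x[4]>8])
    it=((L[...,0]>70)&(L[...,0]<345)&(abs(L[...,1]+5)<76)&(L[...,2]>-47)&(L[...,2]<0)&~teal).astype(np.uint8)
    it=cv2.morphologyEx(it,cv2.MORPH_OPEN,np.ones((3,3)));k,l,s,c=cv2.connectedComponentsWithStats(it);print(" items",[(s[i][4],L[l==i].min(0),L[l==i].max(0)) for i in range(1,k)])
    im0=cv2.imread(f"pics/{n}0.png");P0=cloud(n,np.load(f"{n}0.npy"))
    for nm,I,PP in(("before",im0,P0),("after",im,P)):
        h,s,v=cv2.split(cv2.cvtColor(I,cv2.COLOR_BGR2HSV));z=(PP[...,2]>.02)&(PP[...,2]<.12)
        r=((h<9)|(h>172))&(s>130)&z
        g=r&(PP[...,0]<.45)&(PP[...,1]>.15);o=r&(PP[...,1]<-.1)&(PP[...,0]>.35)
        print(" ",nm,"glue",np.median(PP[g],0) if g.any() else None,g.sum(),"orange",np.median(PP[o],0) if o.any() else None,o.sum())
```

```text
t 19.2 err mm (tool axes) [0.6952 0.4856 0.2698] deg [ 0.0172  0.0125 -0.0281]
F world [-0.0671  0.4662 -0.1142] F tool [ 0.1685  0.4258 -0.1588] M [ 0.2389 -0.0463 -0.0153] open 0.08540147860632928 0.0
side floor z (4) 7.7740967845549775 slope deg 0.5184956038301992 190
side lip [106.331    9.7693  60.2009] y [-43.0133  49.1848] x1 -48.11531679738507
top floor z (4) 9.378271381606302 slope deg -0.7053305159296613 157
top lip [107.6247  -4.0174  61.4014] y [-46.5015  43.3014] x1 -48.205644825493195
top odd inside [([np.int32(220), np.int32(195), np.int32(4), np.int32(6), np.int32(10)], array([-2.2283, -4.6943,  9.6853])), ([np.int32(212), np.int32(197), np.int32(4), np.int32(8), np.int32(14)], array([-18.2583, -15.7029,   8.4863])), ([np.int32(217), np.int32(200), np.int32(3), np.int32(7), np.int32(14)], array([ -6.4161, -18.8486,  10.893 ])), ([np.int32(225), np.int32(200), np.int32(5), np.int32(8), np.int32(15)], array([ 15.4746, -16.646 ,   9.6716]))]
 items [(np.int32(377), array([130.3004, -22.1412, -46.9501]), array([171.8877,  47.4871, -24.6697])), (np.int32(53), array([126.0991, -45.9248, -44.6401]), array([144.9231, -22.781 , -34.5633]))]
  before glue [0.3284 0.2772 0.09  ] 155 orange None 0
  after glue [0.3276 0.2773 0.0902] 156 orange [ 0.4832 -0.3515  0.0212] 1
side odd inside []
 items [(np.int32(35), array([127.3346, -41.461 , -46.717 ]), array([144.1673, -19.0435, -38.7031])), (np.int32(248), array([130.735 , -23.7695, -46.9221]), array([171.4749,  49.1978, -27.6191]))]
  before glue [0.3361 0.2762 0.0872] 96 orange None 0
  after glue [0.3371 0.2768 0.0874] 96 orange None 0
```

Run:
```python
import cv2,numpy as np
im=cv2.imread("pics/top9.png");h=cv2.cvtColor(im,cv2.COLOR_BGR2HSV)
for v in range(190,210,2): print([tuple(int(x) for x in im[v,u]) for u in range(208,234,3)])
im=cv2.imread("pics/top9.png")
# pile colours in the tray
h=cv2.cvtColor(im,cv2.COLOR_BGR2HSV)[180:260,245:320];print("blue px",((h[...,0]>105)&(h[...,0]<130)&(h[...,1]>110)).sum())
a,b=[cv2.imread(f"pics/top{k}.png").astype(int) for k in (0,9)]
for n,(u,v) in dict(orange=(407,186),white=(407,222)).items():
    print(n,"mean diff",abs(a-b)[v-15:v+15,u-15:u+15].mean(),[ (lambda m:(m['m10']/m['m00'],m['m01']/m['m00']))(cv2.moments((cv2.cvtColor(q[v-18:v+18,u-18:u+18].astype(np.uint8),cv2.COLOR_BGR2HSV)[...,1]>90).astype(np.uint8))) if n=="orange" else None for q in (a,b)])
```

```text
[(61, 59, 35), (111, 111, 70), (118, 117, 78), (127, 127, 87), (128, 127, 84), (129, 126, 85), (128, 127, 86), (127, 126, 84), (127, 127, 83)]
[(65, 64, 37), (112, 110, 71), (120, 120, 79), (129, 129, 88), (128, 128, 86), (131, 131, 90), (127, 127, 87), (130, 129, 88), (131, 130, 87)]
[(62, 59, 32), (110, 110, 69), (128, 128, 89), (128, 126, 86), (129, 127, 88), (132, 133, 91), (130, 130, 89), (131, 130, 90), (128, 127, 85)]
[(65, 61, 33), (114, 114, 75), (128, 127, 87), (128, 128, 87), (131, 128, 88), (128, 126, 85), (126, 126, 83), (128, 128, 86), (127, 127, 86)]
[(82, 81, 52), (119, 118, 79), (131, 128, 88), (132, 130, 91), (127, 127, 86), (128, 129, 86), (129, 129, 89), (129, 128, 86), (130, 129, 87)]
[(90, 88, 58), (118, 118, 78), (132, 131, 90), (129, 129, 87), (127, 128, 87), (128, 128, 88), (129, 130, 89), (127, 129, 85), (128, 129, 87)]
[(109, 106, 69), (122, 121, 82), (130, 128, 89), (130, 131, 89), (132, 132, 90), (130, 131, 89), (129, 131, 87), (128, 128, 88), (130, 131, 89)]
[(112, 110, 71), (121, 121, 80), (128, 129, 85), (132, 132, 90), (129, 130, 88), (130, 132, 90), (128, 129, 87), (131, 131, 91), (132, 131, 90)]
[(121, 120, 79), (111, 110, 67), (109, 108, 70), (122, 123, 83), (131, 131, 89), (127, 126, 84), (131, 131, 89), (131, 131, 89), (129, 129, 86)]
[(55, 52, 30), (67, 65, 36), (101, 98, 61), (118, 118, 77), (110, 110, 68), (107, 107, 69), (122, 120, 81), (131, 129, 89), (130, 129, 88)]
blue px 59
orange mean diff 4.867407407407407 [(18.83986928104575, 16.65359477124183), (18.818181818181817, 16.646103896103895)]
white mean diff 5.269629629629629 [None, None]
```

The tub floor is uniform teal, so it is empty and standing upright. The pile is in the tray, and the pots and glue stick have not moved.

```bash
python3 -c "
from station import ctrl
print(ctrl.finish_job())"
```

```text
the job is handed in; nothing more can be done
None
```

I rocked the tub forward on its front edge and emptied it into the pen tray, then set it back upright within about 2 mm of where it stood and let go. The glue stick and both pots did not move. I handed the job in at about 19 s of robot time; no verdict came back.

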